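# Index the welding turntable by one hole

## Task

Press the indexing plunger down with your fingertips to unlock the welding turntable, turn the table counter-clockwise (seen from above) to the next hole and no farther, and leave the plunger sprung fully up in that hole, with your hand clear. Push only: do not lift or shove the loose frame corner that lies on the table, and leave the things on the bench alone.

Things in the scene. Friction and masses are not known exactly. Their poses are not given: they have to be found in the camera images.
- index_base: Fixed grey base (200 mm round foot) of a small welding turntable, axis vertical. Origin on the axis at bench height. It carries a fixed 220 mm aluminium index plate, top 57 mm above the bench, with 12 holes, 14 mm wide, every 30 degrees on a circle of 95 mm radius. The base's +x axis points at the hole the plunger starts in.
- table_center (a point): Centre of the turntable's top face, on the axis, 74 mm above the bench. The turntable is a 160 mm steel disc over the index plate; a dark bracket, one piece with it, 80 mm wide and reaching 140 mm from the axis, carries the plunger.
- turntable (a joint): Angle of the turntable on its base, rad, growing counter-clockwise seen from above: about 0 at the start (in the first hole), 0.524 (30 degrees) at the next hole. It turns with a little friction (1 to 2 N at the plunger) once unlocked and stays where it is left. It cannot turn while the plunger's pin is in a hole.
- plunger (a joint): How far the plunger is pressed down, m: 0 up, 0.014 at its stop; spring, 5 N to start, 10 N at the stop. Its pin enters a hole from below; it is free when pressed over 0.009 to 0.011. Once the table has turned some degrees the plunger may be let go: the pin rides under the plate (about 0.009) and springs up by itself under the next hole. Held down, it passes holes without catching.
- plunger_top (a point): Centre of the top of the plunger's flat black 34 mm head, 120 mm from the axis, 98 mm above the bench when up, 84 mm fully pressed. Two upright plates of the bracket, 8 mm thick, 34 mm wide, stand before and behind it along the turning circle: inner faces 32 mm from its centre, tops 118 mm above the bench. Closed fingers go down between them onto the head, and can push them to turn the table.
- next_hole (a point): Mouth of the hole counter-clockwise of the starting one, in the top of the fixed index plate, 95 mm from the axis and 57 mm above the bench.
- frame_corner: Loose L-shaped corner of 25 mm square tube, legs 70 mm, 25 mm high, 0.25 kg, lying near the middle of the turntable and riding with it. Origin at its underside, near the middle of the L's bounding square, z up.
- hammer: Bystander: hammer lying on the bench, 220 mm long.
- offcut: Bystander: upright square tube offcut, 40 x 40 x 90 mm, origin at its underside.
- can: Bystander: round steel jar, 60 mm across and 110 mm high, origin at its underside.
Mind the look-alikes: they are no part of the job. Leave any blue, green or turquoise look-alike of the frame_corner alone.

How it is judged:
By the outcome, as a careful person would: the job done as asked, in the order asked, and still so for the second after the job is handed in, with the robot touching nothing.
It also fails if it takes over 35 s, if anything falls off the work surface, if the arm or the gripper's body presses on something with over 40 N, if the wrist force passes 120 N, or if a joint passes its speed limit or range.

## Robot

A 7-joint arm with a two-finger parallel gripper is mounted at the origin on the work surface. World frame = base frame: x ahead of the robot, y to its left, z up, the work surface at z = 0. Lengths are in m, angles in rad, forces in N, time in s.
With the tool pointing down it reaches from about 0.425 to 0.875 m from the base axis. Payload 4.7 kg.
Tool frame: the origin (TCP) lies at the very end of the fingers, on their centre line; the grasp point (between the pads) lies 19 mm behind it (ctrl.grasp_offset is the distance from the TCP to the grasp point, in m); z points along the fingers, y is the direction in which the jaws open and shut (so a half turn about z gives the same grasp; the last joint's range is limited). The gripper opens to 87 mm and grips with 3 to 60 N. Pads are 19 mm wide; open, the fingers measure 117 mm over their backs; the gripper's body (75 mm by 190 mm) begins 51 mm behind the grasp point.
Start: joints at [-1.315, 0.321, -0.07, 1.45, 0.023, 1.371, -0.057], TCP at [0.156, 0.631, 0.196] pointing down, gripper open.
Joint ranges: [-2.86, 2.86], [-0.3, 2.09], [-1.38, 1.24], [0.06, 2.45], [-1.56, 4.7], [0.09, 2.05], [-2.69, 2.69]. Speed limits (rad/s): [2.57, 2.57, 3.14, 3.14, 3.14, 3.14, 3.14].

## Interface

Orientations are given as a rotation vector (axis times angle).
In Python, from bench import ctrl gives the robot as it stands.
- The arm moves only by the shell command python3 -m creep 'ROWS' [FORCE]. ROWS is JSON, a list that holds one entry, the list of rows, each a list of 7 numbers: the opening, from 0 (shut) to 1 (fully open), then the shift along the tool's x, y, z in mm, then the turn, a rotation vector about the tool's x, y, z in rad. In form: [[[grip, dx, dy, dz, rx, ry, rz], ...]]. A call has 1 to 5 rows; each row is the pose to reach, as a shift and turn from the pose commanded when the call began, along the tool's axes at that moment; what a row does not reach only later rows make up. A row lasts 1/10 s, in which the tool goes at most 50 mm and 8.59 degrees, less where a joint would pass 70% of its speed; a pose out of reach is approached as far as the arm can. A call with a gripper value outside its range is refused whole. The fingers move at their own pace and stop on an object; FORCE is the grip in N (left out, the last holds). Time passes only in rows, so rows that repeat a pose let the fingers close. It gives the time, the measured TCP pose, the force and the opening at its end, in the units of the state.
- ctrl.get_state(): the state, without advancing time (a new reading comes with each control period).
- ctrl.get_image(name): name is "scene" or "side" or "wrist"; returns the picture (480x640x3 uint8, red, green, blue); there is no depth.
- ctrl.camera_params(name): a dict with "K" (3x3 intrinsics, pixels), "pose" (4x4, takes a point from camera to world coordinates). Camera axes: x right, y down, z forward; pixel columns grow to the right and rows downward; lengths in m; the calibration is good to about 2 mm. A picture is of the moment at which its call begins: read the wrist's pose just before it. camera_params takes no time and is no camera call; for the wrist camera it gives the pose at the moment of the call.
- ctrl.close_job(): hands the job in, once; it reports no verdict.
The state is a dict: "time": time; "joint_positions": joint angles; "qd": joint speeds; "joint_torque": joint torques, N m; "position": TCP position; "tool_rot": TCP orientation; "ft_force": force on the tool from outside, world axes, zero at the start; "torque": the same for the moment, N m; "grip_width": opening from 0.0 (shut) to 1.0 (fully open).
Only numpy, scipy, OpenCV 4.12 (cv2) and the standard library are available. Lean on these libraries where they do the work, as an engineer would, in place of code of your own. Each camera call takes 0.05 s, during which the arm holds its last target. There are 200 camera calls.

## Working session

There is one attempt and no reset: what is moved stays moved. The work goes in short steps, Python scripts to look and compute and a shell command to move; the robot and the scene stay as the last step left them, time stands still between calls to the robot, and variables do not carry over. Pictures are saved under pics/ and viewed, about 8 in all and at most 12, crops included, and the job is handed in when it is done.

```bash
mkdir -p pics; ls; python3 - <<'E'
from bench import ctrl
import cv2,numpy as np
for n in("scene","side"):
    im=ctrl.get_image(n);cv2.imwrite(f"pics/{n}0.png",im[:,:,::-1])
    p=ctrl.camera_params(n);print(n,np.round(p["K"],1).tolist(),np.round(p["pose"],3).tolist())
s=ctrl.get_state();print({k:np.round(v,3).tolist() for k,v in s.items()})
E
```

```text
pics
scene [[434.3, 0.0, 319.4], [0.0, 434.3, 240.0], [0.0, 0.0, 1.0]] [[0.015, 0.862, -0.506, 1.086], [1.0, -0.019, -0.004, 0.022], [-0.013, -0.506, -0.862, 1.072], [0.0, 0.0, 0.0, 1.0]]
side [[558.1, 0.0, 323.3], [0.0, 558.1, 231.1], [0.0, 0.0, 1.0]] [[0.998, -0.02, 0.062, 0.417], [-0.062, -0.614, 0.787, -0.968], [0.022, -0.789, -0.614, 0.872], [0.0, 0.0, 0.0, 1.0]]
{'time': 0.1, 'joint_positions': [-1.315, 0.322, -0.07, 1.452, 0.023, 1.371, -0.057], 'qd': [-0.0, -0.003, 0.001, -0.003, -0.002, -0.001, 0.001], 'joint_torque': [-0.0, -49.257, -0.406, -31.34, -0.064, 0.039, 0.0], 'position': [0.156, 0.631, 0.195], 'tool_rot': [-0.379, -3.119, 0.003], 'ft_force': [0.191, -0.642, 0.096], 'torque': [0.017, 0.039, 0.004], 'grip_width': 1.002}
```

View pics/scene0.png

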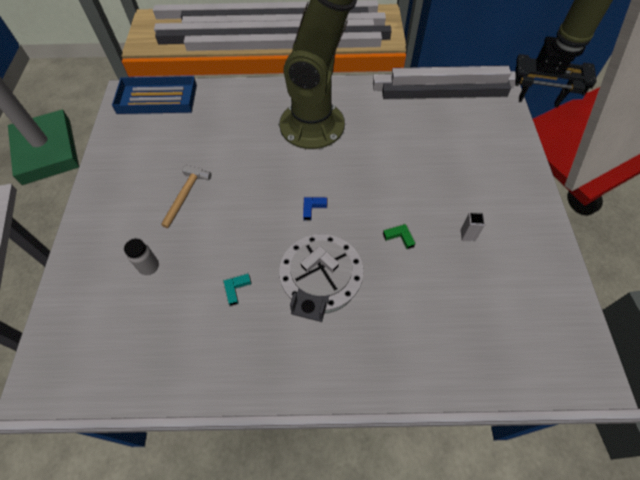

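View pics/side0.png

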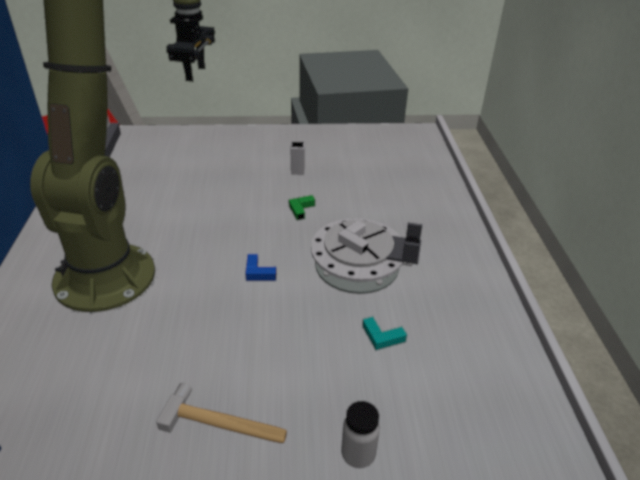

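The scene view shows the turntable at about (321,268) with the black plunger head at (308,306) on the side away from the robot. The frame corner on the disc is grey. The look-alikes are blue (315,207), green (400,235) and turquoise (236,288). The side view shows the bracket at (410,243).

```bash
cat > h.py <<'E'
from bench import ctrl
import cv2,numpy as np
def ray(n,uv,p=None):
    p=p or ctrl.camera_params(n);T=np.array(p["pose"]);d=T[:3,:3]@np.linalg.solve(np.array(p["K"]),[uv[0],uv[1],1.]);return T[:3,3],d/np.linalg.norm(d)
def plane(n,uv,z,p=None):
    o,d=ray(n,uv,p);return o+d*(z-o[2])/d[2]
def tri(rs):
    A=sum(np.eye(3)-np.outer(d,d) for o,d in rs);b=sum((np.eye(3)-np.outer(d,d))@o for o,d in rs);x=np.linalg.solve(A,b)
    return x,[np.linalg.norm((np.eye(3)-np.outer(d,d))@(x-o)) for o,d in rs]
def proj(n,X):
    p=ctrl.camera_params(n);T=np.array(p["pose"]);c=T[:3,:3].T@(np.array(X)-T[:3,3]);q=np.array(p["K"])@c;return q[:2]/q[2]
E
python3 - <<'E'
import cv2,numpy as np
a=cv2.imread("pics/scene0.png")[225:330,265:380];b=cv2.imread("pics/side0.png")[205:300,300:435]
a=cv2.resize(a,None,fx=3.4,fy=5,interpolation=cv2.INTER_CUBIC) if 0 else cv2.resize(a,(460,420),interpolation=cv2.INTER_CUBIC)
b=cv2.resize(b,(337*1,237),interpolation=cv2.INTER_CUBIC);c=np.zeros((420,800,3),np.uint8);c[:,:460]=a;c[:237,463:]=b
cv2.imwrite("pics/crop0.png",c)
E
```

```text
(no output)
```

View pics/crop0.png

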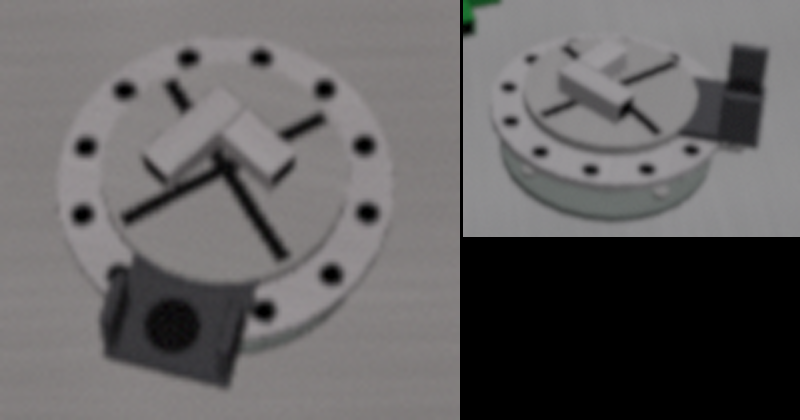

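The crop shows 11 dark holes, one hidden under the bracket at the lower left, and the head at crop (172,324). The next hole counter-clockwise is at crop (263,311). The loose corner is the grey L on the disc.

```bash
python3 - <<'E'
from h import *
from scipy.optimize import least_squares
def ref(im,u,v,r):
    g=im.astype(float).mean(2);yy,xx=np.mgrid[int(v)-r:int(v)+r+1,int(u)-r:int(u)+r+1]
    w=np.clip(np.percentile(g[yy,xx],60)*.75-g[yy,xx],0,None);return (xx*w).sum()/w.sum(),(yy*w).sum()/w.sum()
im=cv2.imread("pics/scene0.png");sd=cv2.imread("pics/side0.png")
C=[(188,58),(262,58),(325,89),(364,145),(368,212),(331,274),(263,311),(82,213),(86,146),(124,90)]
px=np.array([ref(im,265+a/4,225+b/4,4) for a,b in C])
P=np.array([plane("scene",u,.057) for u in px])
f=lambda q:np.hypot(P[:,0]-q[0],P[:,1]-q[1])-q[2]
s=least_squares(f,[.6,0,.095]);print("centre,r",s.x.round(4),"res mm",(f(s.x)*1e3).round(1))
an=np.degrees(np.arctan2(P[:,1]-s.x[1],P[:,0]-s.x[0]));print(an.round(1));m=np.degrees(np.angle(np.mean(np.exp(12j*np.radians(an)))))/12;print("phase mod30",m)
h=ref(im,308,306,4);H=plane("scene",h,.098);d=H[:2]-s.x[:2];print("head",h,H.round(4),np.hypot(*d),np.degrees(np.arctan2(d[1],d[0])))
# heights by two views: side holes
S=[(540,152),(591,169),(647,168),(692,150),(509,87),(511,121)]
for a,b in S:
    u=ref(sd,300+(a-463)/2.5,205+b/2.5,3);q=plane("side",u,.057)
    i=np.argmin(np.hypot(*(P-q)[:,:2].T));x,e=tri([ray("scene",px[i]),ray("side",u)]);print(i,(q-P[i]).round(4)[:2],"tri",x.round(4),np.round(e,4))
E
```

```text
centre,r [0.5781 0.0203 0.0948] res mm [ 0.1 -0.  -0.3  0.   0.3  0.5 -0.9  0.4  0.  -0.3]
[-165.8  164.   133.9  103.8   73.9   43.9   12.8  -75.6 -105.7 -135.7]
phase mod30 13.967149952147636
head (np.float64(308.3478260869565), np.float64(303.6159420289855)) [ 0.6897 -0.0109  0.098 ] 0.11583354842997817 -15.591327809329503
9 [-0.0022 -0.001 ] tri [ 0.5089 -0.0457  0.0554] [0.0007 0.0007]
8 [-0.002  -0.0011] tri [ 0.5511 -0.071   0.0555] [0.0005 0.0005]
7 [-0.0023 -0.001 ] tri [ 0.6004 -0.0719  0.0554] [0.0007 0.0007]
7 [0.0408 0.0228] tri [ 0.6266 -0.0742  0.0874] [0.0107 0.0107]
1 [-0.0017 -0.0013] tri [0.4857 0.0467 0.0555] [0.0004 0.0004]
0 [-0.0016 -0.0009] tri [ 0.4849 -0.0029  0.0558] [0.0004 0.0004]
```

Turntable centre is about (0.577, 0.020). The plunger is at −16°, so about (0.6925, −0.013), and the next hole is at +14°. Hole heights come out at about 55.5 mm from two views against 57 mm given. I'll move over there with the fingers shut.

```bash
python3 -m creep '[[[0,-38,-28,0,0,0,0],[0,-76,-56,0,0,0,0],[0,-114,-84,0,0,0,0],[0,-152,-112,0,0,0,0],[0,-190,-140,0,0,0,0]]]' 20
python3 -m creep '[[[0,-38,-28,0,0,0,0],[0,-76,-56,0,0,0,0],[0,-114,-84,0,0,0,0],[0,-152,-112,0,0,0,0],[0,-190,-140,0,0,0,0]]]'
python3 -m creep '[[[0,-38,-28,0,0,0,0],[0,-76,-56,0,0,0,0],[0,-114,-84,0,0,0,0],[0,-152,-112,0,0,0,0],[0,-190,-140,0,0,0,0]]]'
```

```text
time: 0.6
position: [0.3075, 0.4478, 0.1957]
tool_rot: [-0.379, -3.118, 0.001]
ft_force: [0.7, 0.0, -0.1]
grip_width: 0.63
time: 1.1
position: [0.4583, 0.2665, 0.1959]
tool_rot: [-0.379, -3.118, -0.0]
ft_force: [0.1, 1.1, -0.4]
grip_width: 0.173
time: 1.6
position: [0.6092, 0.0854, 0.1958]
tool_rot: [-0.378, -3.118, -0.0]
ft_force: [1.4, 0.6, 0.6]
grip_width: 0.003
```

```bash
python3 -m creep '[[[0,-35,-25,0,0,0,-0.12],[0,-70,-50,0,0,0,-0.24],[0,-104,-76,0,0,0,-0.24],[0,-104,-76,0,0,0,-0.24],[0,-104,-76,0,0,0,-0.24]]]'
python3 - <<'E'
from h import *
p=ctrl.camera_params("wrist");im=ctrl.get_image("wrist");sc=ctrl.get_image("scene");sd=ctrl.get_image("side")
np.save("w1.npy",p,allow_pickle=True)
cv2.imwrite("pics/w1.png",im[:,:,::-1]);cv2.imwrite("pics/s1.png",sc[:,:,::-1]);print(np.round(p["pose"],3).tolist())
from bench import ctrl
for X in[(.6925,-.0133,.098),(.577,.02,.074),(.6934,.0488,.098)]: print(X,proj("wrist",X))
E
```

```text
time: 2.1
position: [0.691, -0.0132, 0.1949]
tool_rot: [-0.007, -3.14, 0.001]
ft_force: [-0.3, 0.0, -0.8]
grip_width: 0.006
[[0.005, 0.965, 0.261, 0.62], [1.0, -0.005, -0.002, -0.013], [-0.001, 0.262, -0.965, 0.384], [0.0, 0.0, 0.0, 1.0]]
(0.6925, -0.0133, 0.098) [310.64016882 225.9592735 ]
(0.577, 0.02, 0.074) [350.6055575   84.13297683]
(0.6934, 0.0488, 0.098) [383.48313223 226.97868027]
```

View pics/w1.png

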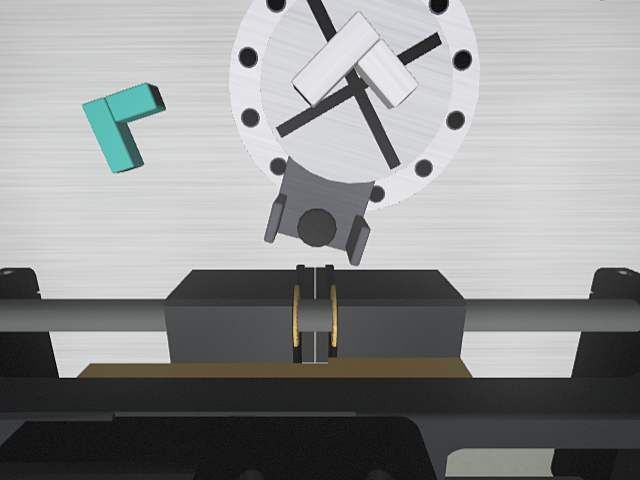

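Wrist view: head at (317,227), about 5 px right of my prediction. The disc's cross is at (354,87), also slightly right. I'll refit from this view.

```bash
python3 - <<'E'
from h import *
from scipy.optimize import least_squares
im=cv2.imread("pics/w1.png");g=im.astype(float).mean(2);p=np.load("w1.npy",allow_pickle=True).item()
def ref(u,v,r):
    yy,xx=np.mgrid[max(v-r,0):v+r+1,u-r:u+r+1];m=g[yy,xx]<90;return xx[m].mean(),yy[m].mean()
P=np.array([plane("wrist",ref(u,v,11),.057,p) for u,v in[(463,60),(456,120),(424,168),(250,118),(248,57)]])
f=lambda q:np.hypot(P[:,0]-q[0],P[:,1]-q[1])-.095
s=least_squares(f,[.58,.02]);print(s.x.round(4),(f(s.x)*1e3).round(1))
an=np.degrees(np.arctan2(P[:,1]-s.x[1],P[:,0]-s.x[0]));print(an.round(1))
c=cv2.inRange(im,(0,0,0),(52,52,52))[200:250,290:345];n,l,st,ce=cv2.connectedComponentsWithStats(c);k=1+np.argmax(st[1:,4]);print(st[k],ce[k]+[290,200])
H=plane("wrist",ce[k]+[290,200],.098,p);d=H[:2]-s.x;print(H.round(4),np.hypot(*d),np.degrees(np.arctan2(d[1],d[0])))
print(tri([ray("wrist",ce[k]+[290,200],p),ray("scene",(308.35,305.5))]))
E
```

```text
[0.5792 0.0212] [0.3 0.2 0.  0.3 0.2]
[ 104.1   74.2   44.   -76.2 -106. ]
[23  9  7  1  7] [316. 209.]
[ 0.6777 -0.0125  0.098 ] 0.10413654870128437 -18.86186693019107
(array([ 0.68331466, -0.01212121,  0.07005795]), [np.float64(0.000295690020301948), np.float64(0.0002956900203019468)])
```

The head sits at about (0.694, −0.010), with both views within 2–3 mm and 15 mm of clearance to each upright. I'm going down between the uprights.

```bash
python3 -m creep '[[[0,-3,3,20,0,0,0],[0,-3,3,45,0,0,0],[0,-3,3,70,0,0,0],[0,-3,3,88,0,0,0],[0,-3,3,88,0,0,0]]]'
python3 -m creep '[[[0,0,0,5,0,0,0],[0,0,0,10,0,0,0],[0,0,0,14,0,0,0],[0,0,0,18,0,0,0],[0,0,0,21,0,0,0]]]'
python3 -m creep '[[[0,0,0,0,0,0,0],[0,0,0,0,0,0,0]]]'
```

```text
time: 2.75
position: [0.6917, -0.0064, 0.1052]
tool_rot: [0.001, -3.136, -0.002]
ft_force: [-0.4, 0.3, 0.1]
grip_width: 0.004
time: 3.25
position: [0.6944, -0.0088, 0.087]
tool_rot: [0.003, 3.141, 0.0]
ft_force: [-0.7, 0.7, -0.4]
grip_width: 0.005
time: 3.45
position: [0.6944, -0.0089, 0.0871]
tool_rot: [0.003, 3.141, 0.0]
ft_force: [1.2, 1.2, -0.4]
grip_width: 0.004
```

No force yet at z=0.087, where I expected to be 11 mm into the plunger stroke. I'll look.

```bash
python3 - <<'E'
from h import *
a=ctrl.get_image("side")[180:300,340:480,::-1];b=ctrl.get_image("wrist")[160:340,210:420,::-1]
a=cv2.resize(a,(490,420),interpolation=cv2.INTER_CUBIC);b=cv2.resize(b,(310,266));c=np.zeros((420,800,3),np.uint8);c[:,:490]=a;c[:266,490:]=b
cv2.imwrite("pics/d1.png",c);s=ctrl.get_state();print(s["ft_force"],s["joint_torque"],s["position"],proj("side",s["position"]))
E
```

```text
[-0.14314806 -0.10659043  0.45184523] [-1.04114998e-02 -5.34142721e+01  6.91914707e+00 -2.90676856e+01
  5.40798053e-02  7.56426668e-02 -1.23310633e-04] [ 0.69452463 -0.00891514  0.08731382] [412.38957295 242.13046096]
```

View pics/d1.png

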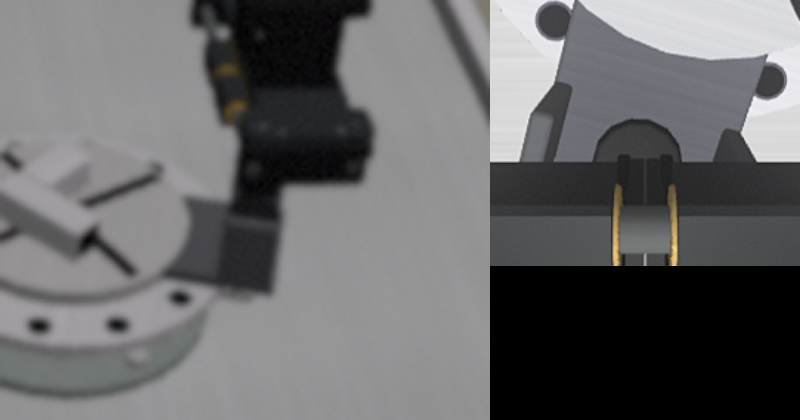

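The fingertips are between the uprights and over the head, which is centred in the wrist view. I'll keep going down slowly and watch the force.

```bash
python3 -m creep '[[[0,0,0,1,0,0,0],[0,0,0,2,0,0,0],[0,0,0,2,0,0,0]]]'
python3 -m creep '[[[0,0,0,1,0,0,0],[0,0,0,2,0,0,0],[0,0,0,2,0,0,0]]]'
```

```text
time: 3.85
position: [0.6942, -0.0088, 0.0849]
tool_rot: [-0.003, -3.141, -0.0]
ft_force: [0.1, 0.9, -0.5]
grip_width: 0.004
time: 4.15
position: [0.6942, -0.0089, 0.0828]
tool_rot: [-0.003, -3.141, 0.0]
ft_force: [-0.5, 0.3, -0.0]
grip_width: 0.002
```

```bash
python3 - <<'E'
from h import *
sc=ctrl.get_image("scene")[:,:,::-1];b=ctrl.get_image("wrist")[200:300,260:380,::-1]
o=cv2.imread("pics/scene0.png")
c=np.hstack([cv2.resize(x[275:335,275:345],(400,343),interpolation=cv2.INTER_CUBIC) for x in(sc,o)])
c=np.vstack([c,np.zeros((257,800,3),np.uint8)]);c[343:,:308]=cv2.resize(b,(308,257))
cv2.imwrite("pics/d2.png",c);s=ctrl.get_state();print(s["ft_force"],s["position"],proj("scene",s["position"]),proj("wrist",s["position"]))
E
```

```text
[-0.21950385  0.23580907  0.15736396] [ 0.69427479 -0.00886538  0.08298785] [309.39524272 307.72293284] [315.17404887 264.67766533]
```

View pics/d2.png

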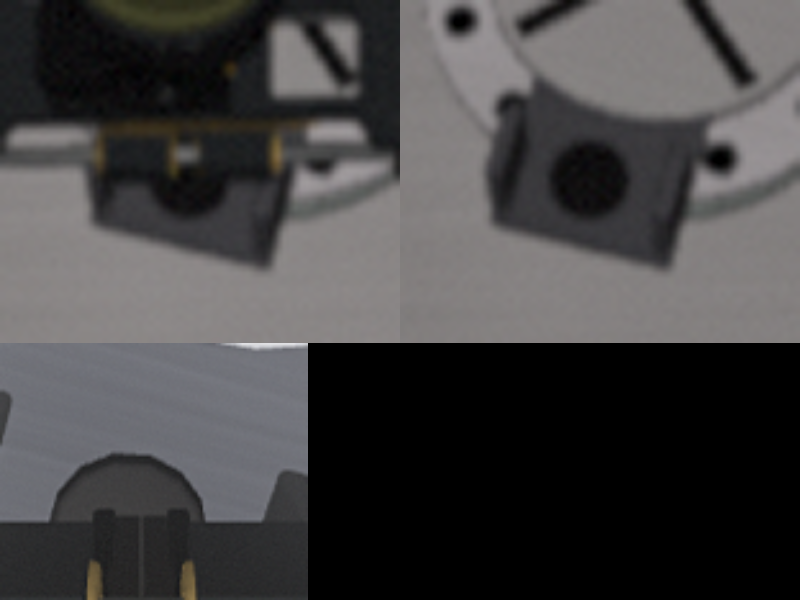

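The head has not visibly gone down in the scene view: its lower edge is still near crop y≈215. I'll triangulate its height properly, and the fingertips' too.

```bash
python3 - <<'E'
from h import *
p=np.load("w1.npy",allow_pickle=True).item()
print(tri([ray("wrist",(317,227),p),ray("scene",(307.9,306.1))]))
for z in(.084,.09,.098):print(z,plane("wrist",(317,227),z,p),plane("scene",(307.9,306.1),z))
print(proj("scene",(.694,-.008,.098)),proj("scene",(.694,-.008,.084)))
im=cv2.imread("pics/w1.png");print(cv2.resize(im[227,285:365].mean(1)[None],(40,1)).round().astype(int).ravel()); print(im[195:255,317].mean(1).round().astype(int))
E
```

```text
(array([ 0.69434798, -0.01188125,  0.0938399 ]), [np.float64(0.00021908872939622315), np.float64(0.00021908872939621453)])
0.084 [ 0.69685082 -0.01161667  0.084     ] [ 0.69042437 -0.01244554  0.084     ]
0.09 [ 0.69531622 -0.01164467  0.09      ] [ 0.69282435 -0.01223485  0.09      ]
0.098 [ 0.6932701 -0.011682   0.098    ] [ 0.69602433 -0.01195392  0.098     ]
[309.55163533 305.27426873] [309.73881257 307.45385149]
[112 113 111 114 114 118  60  70  71  70  71  70  71  70  69  70  70  68
  67  67  68  66  66  66  65  67 115 112 111 110 114 115 118  77  64  64
  67  64  81  91]
[110 111 112 114 111 112 112 111 112 111 111 111 117  91  48  58  64  66
  65  66  67  66  66  65  67  67  68  69  65  66  69  70  71  70  69  69
  68  70  70  73  71  72  73  70  72  73  73  71  73  72  64  72 183 223
 217 212 209 211 215 217]
```

```bash
python3 - <<'E'
from h import *
for z in(.076,.084,.09,.098):print(z,proj("wrist",(.677,-.0117,z)),proj("wrist",(.694,-.0117,z)), proj("scene",(.711,-.0117,z)))
w=ctrl.get_image("wrist");s=ctrl.get_image("scene");o=cv2.imread("pics/scene0.png")
print(w[232:262,310].mean(1).round().astype(int))
print(s[300:318,309].mean(1).round().astype(int),o[300:318,309].mean(1).round().astype(int))
st=ctrl.get_state();print(st["position"],st["tool_rot"],st["ft_force"],st["torque"])
E
```

```text
0.076 [310.26469378 232.70846322] [310.42240071 260.11634835] [308.33763715 315.33658464]
0.084 [310.08413689 236.48102146] [310.25195937 264.86097142] [308.22176164 314.14743915]
0.09 [309.93909143 239.51160325] [310.11524921 268.66661014] [308.13384337 313.24519826]
0.098 [309.7313655  243.85183174] [309.91978448 274.10781598] [308.0152453  312.02811312]
[110 112 112 110 111 111 114 113 114 116 106  66  37  42  44  54  60  63
  62  65  64  61  63  62  62  65  62  64  62  66]
[56 82 78 50 25 23 16 14 16 18 10 14 31 47 59 60 62 57] [25 15  9 15 14 14 14 17 13 14 14 15 27 45 56 58 55 55]
[ 0.694379   -0.008835    0.08313917] [2.77283483e-03 3.14140897e+00 1.19447068e-04] [-0.4980888   0.18365581 -0.44845702] [-0.00969245  0.01630521 -0.00881694]
```

By the wrist view the head is still up: its near edge is at row 243, which matches z≈0.098. The fingertips also seem to end about 15 mm higher than the reported TCP. I'll continue down in small steps until force appears.

```bash
python3 -c "
from bench import ctrl;print(ctrl.grasp_offset)"
python3 -m creep '[[[0,0,0,1,0,0,0],[0,0,0,2,0,0,0],[0,0,0,3,0,0,0],[0,0,0,3,0,0,0]]]'
python3 -m creep '[[[0,0,0,1,0,0,0],[0,0,0,2,0,0,0],[0,0,0,3,0,0,0],[0,0,0,3,0,0,0]]]'
```

```text
0.0187
time: 4.75
position: [0.6942, -0.0088, 0.0798]
tool_rot: [-0.003, -3.141, -0.0]
ft_force: [-0.1, -0.1, 1.0]
grip_width: 0.001
time: 5.15
position: [0.6942, -0.0088, 0.0768]
tool_rot: [-0.003, -3.141, -0.0]
ft_force: [-0.7, 0.1, 0.3]
grip_width: 0.004
```

```bash
python3 - <<'E'
from h import *
for z in(.076,.084,.09,.098):print(z,proj("wrist",(.677,-.0117,z)))
w=ctrl.get_image("wrist");print(w[228:262,310].mean(1).round().astype(int))
a=ctrl.get_image("side")[180:280,360:470,::-1]
c=np.hstack([cv2.resize(a,(440,400),interpolation=cv2.INTER_CUBIC),cv2.resize(w[180:330,250:385,::-1],(360,400))]);cv2.imwrite("pics/d3.png",c)
print(proj("side",ctrl.get_state()["position"]))
E
```

```text
0.076 [310.10943108 235.78024418]
0.084 [309.91688033 239.79186274]
0.09 [309.76186853 243.02139157]
0.098 [309.53935335 247.65729167]
[113 112 113 111 113 112 113 111 110 112 112 112 115 113 115 115 114 116
  89  42  43  39  44  54  59  63  64  62  65  62  63  65  62  65]
[411.73772187 245.64985114]
```

View pics/d3.png

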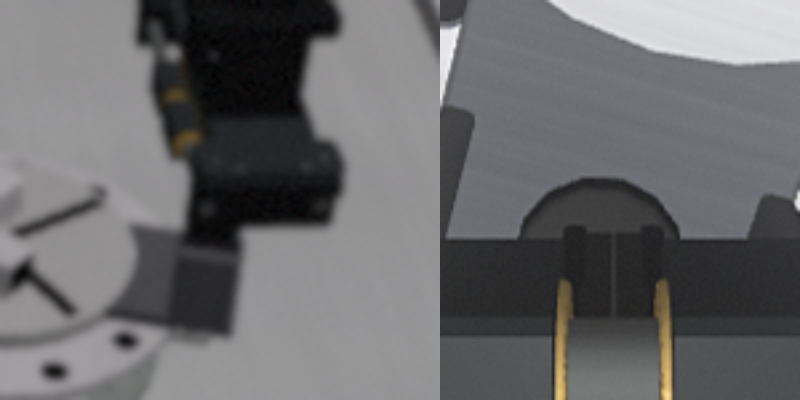

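The head still hasn't moved (edge at row 246.5, where a fixed head at 0.098 would be). The finger ends therefore sit roughly 20 mm above the reported TCP, about at the head. The gripper body still clears the 118 mm uprights, so I'll keep feeling downward.

```bash

python3 -m creep '[[[0,0,0,1,0,0,0],[0,0,0,2,0,0,0],[0,0,0,3,0,0,0],[0,0,0,3,0,0,0]]]'
python3 - <<'E'
from h import *
print(proj("wrist",(.677,-.0117,.098)),ctrl.get_image("wrist")[236:262,310].mean(1).round().astype(int),ctrl.get_state()["ft_force"])
E
```

```text
time: 5.65
position: [0.6942, -0.0088, 0.0738]
tool_rot: [-0.003, -3.141, -0.0]
ft_force: [0.8, -0.6, -0.1]
grip_width: 0.002
[309.44424143 249.53812039] [111 112 110 109 112 112 114 113 111 114 112 117  85  33  42  39  47  57
  61  63  62  63  64  66  65  64] [-0.05067191 -0.73740641  0.48145305]
```

```bash

python3 -m creep '[[[0,0,0,1,0,0,0],[0,0,0,2,0,0,0],[0,0,0,3,0,0,0],[0,0,0,3,0,0,0]]]'
python3 - <<'E'
from h import *
w=ctrl.get_image("wrist");s=ctrl.get_image("scene")
print(proj("wrist",(.677,-.0117,.098)),w[240:266,310].mean(1).round().astype(int),ctrl.get_state()["ft_force"])
c=np.hstack([cv2.resize(w[:,:,::-1],(400,300)),cv2.resize(s[230:330,250:383,::-1],(400,300),interpolation=cv2.INTER_CUBIC)])
c=np.vstack([c,np.hstack([cv2.resize(w[215:290,265:365,::-1],(400,300)),np.zeros((300,400,3),np.uint8)])]);cv2.imwrite("pics/d4.png",c)
E
```

```text
time: 6.1
position: [0.6944, -0.0088, 0.0717]
tool_rot: [0.003, 3.141, 0.0]
ft_force: [-2.2, 0.6, 5.4]
grip_width: 0.006
[309.43010003 250.3985442 ] [109 111 111 113 114 114 114 117 105  68  36  42  38  48  58  62  63  65
  62  61  64  67  62  63  66  65] [-0.53132195 -0.8090764   4.69729598]
```

View pics/d4.png

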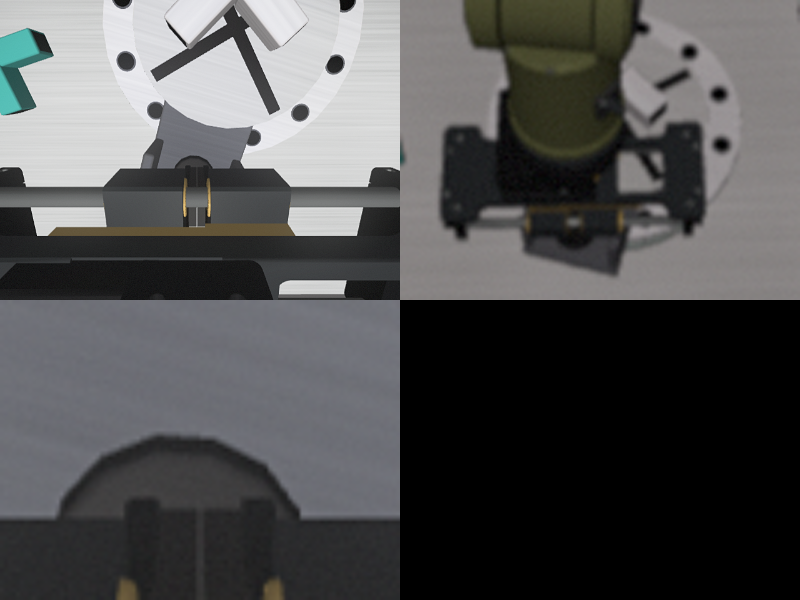

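Contact: 5 N at a reported z of 0.0717, which matches the spring preload, so the reported z is about 26 mm low. I'll press on. The force should rise gently by about 0.36 N/mm if it is the spring.

```bash

python3 -m creep '[[[0,0,0,2,0,0,0],[0,0,0,4,0,0,0],[0,0,0,5,0,0,0],[0,0,0,5,0,0,0]]]'
python3 - <<'E'
from h import *
w=ctrl.get_image("wrist")
print(proj("wrist",(.677,-.0117,.098)),proj("wrist",(.677,-.0117,.093)),w[236:266,310].mean(1).round().astype(int),ctrl.get_state()["ft_force"])
E
```

```text
time: 6.6
position: [0.6944, -0.0089, 0.0664]
tool_rot: [0.003, 3.141, 0.0]
ft_force: [-2.7, 0.1, 6.0]
grip_width: 0.005
[309.27557899 253.75250503] [309.43120561 250.45726373] [111 111 112 111 112 113 110 110 111 112 113 117 107  69  36  40  40  52
  56  62  62  64  63  64  64  62  66  62  66  68] [-3.05383038  0.50533908  5.91751084]
```

It is the spring, and the head moves with the fingertips. I'll press to about 13 mm.

```bash

python3 -m creep '[[[0,0,0,2,0,0,0],[0,0,0,4,0,0,0],[0,0,0,6,0,0,0],[0,0,0,7.5,0,0,0],[0,0,0,7.5,0,0,0]]]'
```

```text
time: 7.15
position: [0.6945, -0.0088, 0.0595]
tool_rot: [0.003, 3.141, 0.0]
ft_force: [-2.9, 0.1, 8.8]
grip_width: 0.009
```

```bash

python3 -m creep '[[[0,0,0,1,0,0,0],[0,-1.2,5,1,0,0,0],[0,-2.1,10,1,0,0,0],[0,-2.8,15,1,0,0,0],[0,-2.8,15,1,0,0,0]]]'
python3 - <<'E'
from h import *
w=ctrl.get_image("wrist");cv2.imwrite("pics/w5.png",w[:,:,::-1]);print(ctrl.get_state()["position"])
E
```

```text
time: 7.65
position: [0.6982, 0.0068, 0.059]
tool_rot: [0.001, 3.139, 0.001]
ft_force: [-1.9, 0.5, 9.4]
grip_width: 0.003
[0.6982318  0.0068582  0.05906615]
```

View pics/w5.png

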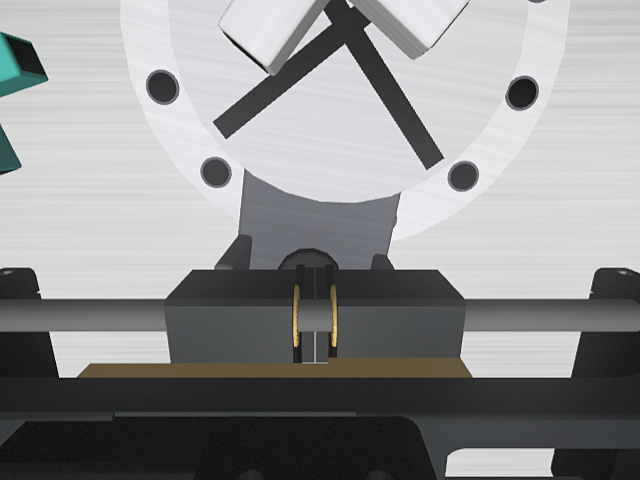

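The table has turned about 8°: the bracket now points nearly straight ahead and the head follows the fingertips at (309,258). I'll drag on to about 22° turned, then let the plunger up so the pin rides.

```bash

python3 -m creep '[[[0,0,6,0,0,0,0],[0,0,12,0,0,0,0],[0,0.2,18,0,0,0,0],[0,0.6,24,0,0,0,0],[0,0.8,27,0,0,0,0]]]'
python3 -m creep '[[[0,0,0,0,0,0,0],[0,0,0,-5,0,0,0],[0,0,0,-10,0,0,0],[0,0,0,-13,0,0,0],[0,0,0,-13,0,0,0]]]'
python3 - <<'E'
from h import *
w=ctrl.get_image("wrist");cv2.imwrite("pics/w6.png",w[:,:,::-1]);print(ctrl.get_state()["position"],ctrl.get_state()["ft_force"])
E
```

```text
time: 8.2
position: [0.6985, 0.0328, 0.0596]
tool_rot: [0.003, 3.137, -0.001]
ft_force: [0.9, -1.7, 8.7]
grip_width: 0.005
time: 8.7
position: [0.6963, 0.0331, 0.0703]
tool_rot: [-0.003, -3.141, 0.0]
ft_force: [0.1, -1.0, -0.4]
grip_width: 0.008
[0.6961049  0.03311685 0.07006587] [-0.20461255  0.48488948  0.31407079]
```

View pics/w6.png

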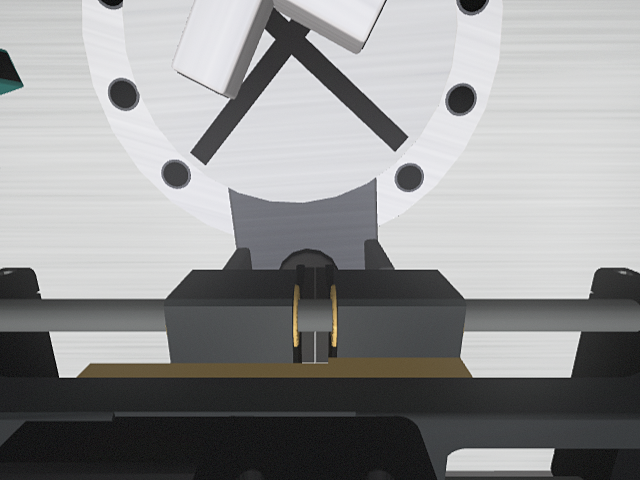

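The pin now rides and the table is turned about 20°. I'll raise the tips about 7 mm, clear of the head at its full height but still between the uprights, and measure the turn from the dark cross arms on the disc.

```bash
cat > ang.py <<'E'
from h import *
def ang(im,p,c=(.5788,.0208)):
    # image -> dark pixels on disc-top plane, in annulus: arm angles (front arms)
    v,u=np.nonzero(im.mean(2)<75);m=v<230;u,v=u[m],v[m]
    T=np.array(p["pose"]);d=T[:3,:3]@np.linalg.solve(np.array(p["K"]),np.stack([u,v,np.ones(len(u))]))
    X=T[:3,3:]+d*((.074-T[2,3])/d[2]);x,y=X[0]-c[0],X[1]-c[1];r=np.hypot(x,y);a=np.degrees(np.arctan2(y,x))
    k=(r>.045)&(r<.066)&(abs(a)<100);h,e=np.histogram(a[k],bins=100,range=(-100,100));out=[]
    for _ in range(2):
        i=e[h.argmax()]+1;s=k&(abs(a-i)<6);out.append((round(float(a[s].mean()),1),int(s.sum())));h[(e[:-1]>i-12)&(e[:-1]<i+12)]=0
    return sorted(out)
if __name__=="__main__":
    p=ctrl.camera_params("wrist");w=ctrl.get_image("wrist")
    print("now",ang(w,p),"start",ang(cv2.imread("pics/w1.png"),np.load("w1.npy",allow_pickle=True).item()))
E
python3 -m creep '[[[0,0,0,-4,0,0,0],[0,0,0,-7,0,0,0],[0,0,0,-7,0,0,0],[0,0,0,-7,0,0,0]]]'; python3 ang.py
```

```text
time: 9.15
position: [0.6965, 0.0332, 0.0777]
tool_rot: [0.003, 3.141, 0.0]
ft_force: [-0.1, 0.6, -0.1]
grip_width: 0.01
now [(-41.4, 645), (48.9, 754)] start [(-60.6, 271), (28.7, 242)]
```

Turned 19.7°, so about 10.3° (21 mm) remain. I'll cross to the leading upright and push slowly.

```bash

python3 -m creep '[[[0,0.7,5,0,0,0,0],[0,1.5,10,0,0,0,0],[0,2,14,0,0,0,0],[0,2.5,17,0,0,0,0],[0,2.5,17,0,0,0,0]]]'; python3 ang.py
python3 -m creep '[[[0,0.5,2,0,0,0,0],[0,1,4,0,0,0,0],[0,1.5,6,0,0,0,0],[0,2,8,0,0,0,0],[0,2,8,0,0,0,0]]]'; python3 ang.py
```

```text
time: 9.7
position: [0.6938, 0.0511, 0.0775]
tool_rot: [-0.001, -3.142, -0.0]
ft_force: [0.5, -0.6, 0.9]
grip_width: 0.007
now [(-41.4, 647), (49.4, 661)] start [(-60.6, 271), (28.7, 242)]
time: 10.25
position: [0.6919, 0.0557, 0.0776]
tool_rot: [-0.005, -3.141, 0.004]
ft_force: [-0.2, -4.0, 1.2]
grip_width: 0.007
now [(-39.3, 616), (51.5, 677)] start [(-60.6, 271), (28.7, 242)]
```

```bash

python3 -m creep '[[[0,0.6,2,0,0,0,0],[0,1.3,4,0,0,0,0],[0,2,6,0,0,0,0],[0,2.6,8,0,0,0,0],[0,2.6,8,0,0,0,0]]]'; python3 ang.py
```

```text
time: 10.8
position: [0.689, 0.0673, 0.0775]
tool_rot: [-0.003, -3.141, -0.003]
ft_force: [-1.0, 0.3, -0.0]
grip_width: 0.003
now [(-30.7, 711), (58.5, 695)] start [(-60.6, 271), (28.7, 242)]
```

Turned 29.9° and the push force has fallen away. I'll check for lock with a gentle 2 mm nudge, and view the head's height.

```bash

python3 -m creep '[[[0,0.3,1,0,0,0,0],[0,0.6,2,0,0,0,0],[0,1,3,0,0,0,0],[0,1,3,0,0,0,0]]]'; python3 ang.py
python3 - <<'E'
from h import *
w=ctrl.get_image("wrist");t=np.radians(14.5)
for z in(.084,.089,.098):
    print(z,[proj("wrist",(.5788+r*np.cos(t),.0208+r*np.sin(t),z)).round(1).tolist() for r in(.103,.12)])
cv2.imwrite("pics/w7.png",cv2.resize(w[180:330,220:420,::-1],(800,600)))
E
```

```text
time: 11.25
position: [0.6884, 0.0699, 0.0776]
tool_rot: [0.002, 3.141, 0.001]
ft_force: [-0.3, -0.4, -0.6]
grip_width: 0.006
now [(-31.1, 577), (59.4, 744)] start [(-60.6, 271), (28.7, 242)]
0.084 [[274.1, 252.2], [282.5, 279.8]]
0.089 [[273.0, 255.1], [281.7, 283.3]]
0.098 [[271.0, 260.9], [280.2, 290.3]]
```

View pics/w7.png

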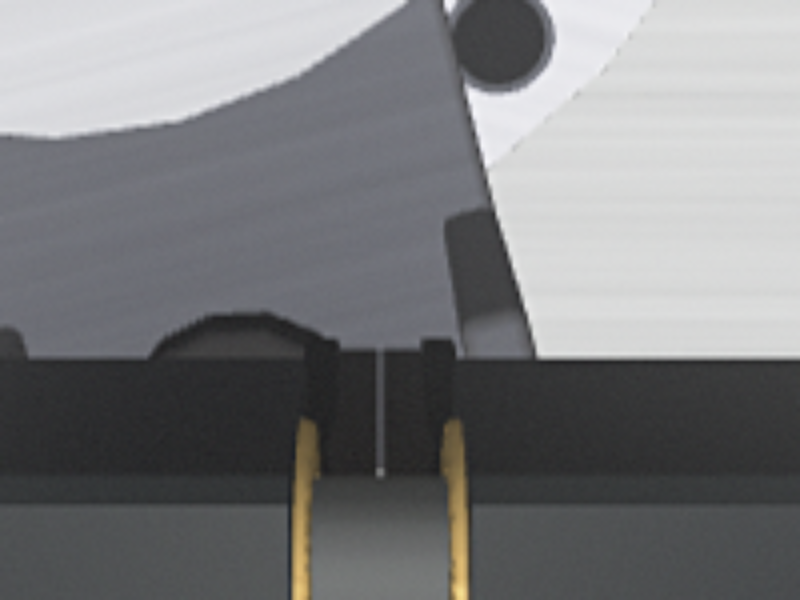

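The head's top edge is at row 258.3. A head at 98 mm predicts about 259 and a riding head (89 mm) about 253, so the plunger has sprung up. One light push to confirm the lock.

```bash

python3 -m creep '[[[0,0.3,1,0,0,0,0],[0,0.6,2,0,0,0,0],[0,1,3,0,0,0,0],[0,1,3,0,0,0,0]]]'; python3 ang.py
python3 -m creep '[[[0,0.5,2,0,0,0,0],[0,0.8,3,0,0,0,0],[0,0.8,3,0,0,0,0]]]'; python3 ang.py
```

```text
time: 11.75
position: [0.6877, 0.0711, 0.0776]
tool_rot: [0.004, 3.141, -0.002]
ft_force: [1.6, -1.5, 0.2]
grip_width: 0.003
now [(-30.3, 687), (59.7, 705)] start [(-60.6, 271), (28.7, 242)]
time: 12.1
position: [0.6875, 0.0714, 0.0777]
tool_rot: [0.006, 3.14, -0.007]
ft_force: [2.7, -6.4, -2.0]
grip_width: 0.007
now [(-31.0, 559), (59.8, 715)] start [(-60.6, 271), (28.7, 242)]
```

Locked: about 7 N of push and no further turn. I'll back off, rise clear, and retreat.

```bash

python3 -m creep '[[[0,-1,-6,0,0,0,0],[0,-3,-13,0,0,0,0],[0,-3,-13,-10,0,0,0],[0,-3,-13,-40,0,0,0],[0,-3,-13,-80,0,0,0]]]'
python3 -m creep '[[[0,0,0,-30,0,0,0],[0,0,0,-60,0,0,0],[0,35,0,-60,0,0,0],[0,70,0,-60,0,0,0],[0,70,0,-60,0,0,0]]]'
python3 - <<'E'
from h import *
from ang import ang
p=ctrl.camera_params("wrist");w=ctrl.get_image("wrist");print(ang(w,p),ctrl.get_state()["position"])
t=np.radians(14.5);H=(.5788+.12*np.cos(t),.0208+.12*np.sin(t),.098);u=proj("wrist",H)
sc=ctrl.get_image("scene")
print(u,[proj("wrist",(.5788+.103*np.cos(t),.0208+.103*np.sin(t),z)).round(1).tolist() for z in(.089,.098)])
v=proj("scene",H);x,y=int(v[0]),int(v[1]);print(v)
a=cv2.resize(w[:,:,::-1],(480,360));b=cv2.resize(sc[y-70:y+30,x-60:x+20+40,::-1],(320,267));c=np.zeros((360,800,3),np.uint8);c[:,:480]=a;c[:267,480:]=b
cv2.imwrite("pics/end.png",c)
E
```

```text
time: 12.65
position: [0.6878, 0.0631, 0.1569]
tool_rot: [-0.002, -3.137, -0.001]
ft_force: [1.2, 0.2, 0.2]
grip_width: 0.004
time: 13.15
position: [0.6157, 0.0631, 0.2184]
tool_rot: [-0.001, -3.139, -0.004]
ft_force: [-0.1, -0.4, -0.0]
grip_width: 0.006
[(-31.2, 110), (58.5, 136)] [0.61806584 0.06328211 0.21874908]
[302.03614976 295.04054218] [[297.9, 274.1], [297.5, 277.7]]
[334.1675474  305.19975296]
```

View pics/end.png

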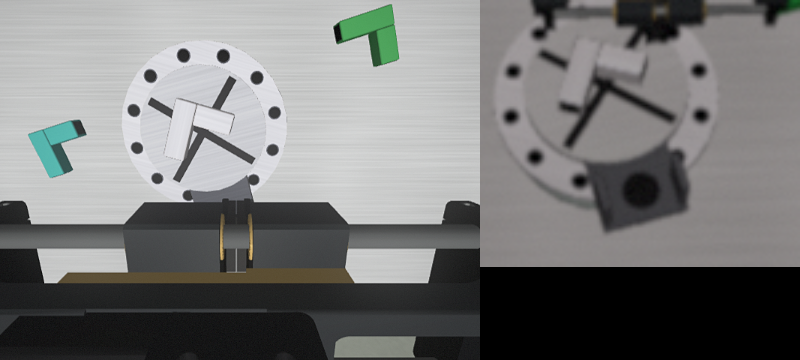

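The table sits one hole on, with the bracket at about +14° and the start hole now open beside it. The corner rode along in place and the hand is clear above.

```bash
python3 -c "
from bench import ctrl;print(ctrl.close_job())"
```

```text
the job is handed in; nothing more can be done
None
```

The turntable is one hole counter-clockwise of its start, with the plunger sprung up in that hole and the hand clear. I handed the job in at about 13 s, and it reported no verdict.

**What I did:** I pressed the plunger about 13 mm with the closed fingertips (peak reading about 9.4 N) and dragged the table about 20°. I then let the plunger up so its pin rode under the plate, and pushed the leading upright until the pin caught.

**Last checks**
- **Turn:** the cross arms on the disc gave about 29.6–31° while pushing and 29.4–29.8° after I backed off.
- **Lock:** a sideways push of about 7 N turned it no farther.
- **Plunger up:** the head's edge in the wrist view, compared with its starting position, put the top at about 97 mm. A fully raised head is 98 mm and one riding under the plate is 89 mm. I took this before backing off, and the final view was too coarse to measure it again.
- **Corner and bench:** the loose corner rode along unmoved on the disc. The arm touched nothing else on its path, but I took no final picture of the hammer, jar and offcut.

**Disagreements**
- **Fingertip height:** the fingertips met the head about 26 mm lower by the reported tool height than expected, so I went by force and the cameras.
- **Hole height:** two views put the index-plate holes at 55.5 mm, against the stated 57 mm.
- **Head position:** the scene and wrist views differed by 2–3 mm.

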